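# Open the guard gate of the spring tester

### The arm

A 6-joint arm with a two-finger parallel gripper is mounted at the origin on a cart in front of the work surface, level with it; the furniture and walls round the work are solid. World frame = base frame: x ahead of the robot, y to its left, z up, the work surface at z = 0. Lengths are in mm, angles in rad, forces in N, time in s.
With the tool pointing down it reaches from about 275 to 750 mm from the base axis. Payload 10.2 kg.
Tool frame: the origin (TCP) lies at the centre of the arm's flange, where the gripper is bolted on; the fingertips stand ctrl.tip_reach ahead of it and the grasp point (between the pads) lies 155 mm ahead of it (ctrl.tip_reach is the distance from the TCP to the fingertips, in mm); z points along the fingers, y is the direction in which the jaws open and shut (so a half turn about z gives the same grasp; the last joint's range is limited). The gripper opens to 85 mm and grips with 20 to 120 N. Pads are 22 mm wide; open, the fingers measure 114 mm over their backs; the gripper's body (76 mm by 85 mm) begins 54 mm behind the grasp point. The pads swing forward as they close: fully open they stand 13 mm farther back than shut.
Start: joints at [0.986, 0.313, 1.498, -0, 1.331, -0.223], TCP at [185.842, 491.015, 404.694] pointing down, gripper open.
Joint ranges: [-2.94, 2.94], [-0.97, 2.17], [0.19, 2.56], [-1.23, 4.37], [0.02, 3.11], [-2.88, 2.88]. Speed limits (rad/s): [2.39, 2.39, 3.01, 3.14, 3.14, 3.14].

### API

Orientations are given as a unit quaternion [w, x, y, z].
In Python, from rig import ctrl, viewer gives the robot as it stands.
- The arm moves only by the tool drive_tool, never from a script. Its argument "rows" is a list that holds one entry, the list of rows, each a list of 6 numbers: the shift along the world's x, y, z normalised to -1 to 1, where 1 is 0.1 m, then the turn, a rotation vector about the world's x, y, z normalised to -1 to 1, where 1 is 90 degrees. A call has 1 to 10 rows; each row is the pose to reach, as a shift and turn from the pose measured when the call began; what a row does not reach only later rows make up. A row lasts 1/8 s, in which the tool goes at most 62.5 mm and 10.7 degrees, less where a joint would pass 70% of its speed; a pose out of reach is approached as far as the arm can. A call with a number of a shift or a turn outside -1 to 1 is refused whole. A call with a gripper value outside its range is refused whole. "fingers" is the opening, from -1 (shut) to 1 (fully open), set as the call begins (left out, the last holds). The fingers move at their own pace and stop on an object; "force" is the grip in N (left out, the last holds). Time passes only in rows, so rows that repeat a pose let the fingers close. It gives the time, the measured TCP pose, the force and the opening at its end, in the units of the state.
- ctrl.sense(): the state, without advancing time (a new reading comes with each control period).
- viewer.capture(name): name is "scene" or "top" or "wrist"; returns the picture (480x640x3 uint8, red, green, blue); there is no depth.
- viewer.calibration(name): a dict with "mtx" (3x3 intrinsics, pixels), "extrinsics" (4x4, takes a point from camera to world coordinates). Camera axes: x right, y up, looking along -z (the intrinsics and any distortion apply to the point x, -y, -z); pixel columns grow to the right and rows downward; lengths in mm; the calibration is good to about 2 mm. A picture is of the moment at which its call begins: read the wrist's pose just before it. calibration takes no time and is no camera call; for the wrist camera it gives the pose at the moment of the call.
- ctrl.finish_job(): hands the job in, once; it reports no verdict.
The state is a dict: "time_s": time; "joints": joint angles; "dq": joint speeds; "tau": joint torques, N m; "eef_pos": TCP position; "ee_rot": TCP orientation; "force": force on the tool from outside, world axes, zero at the start; "wrist_torque": the same for the moment, N m; "grip_width": opening from 0.0 (shut) to 1.0 (fully open).
Only numpy, scipy, OpenCV 4.12 (cv2) and the standard library are available. Lean on these libraries where they do the work, as an engineer would, in place of code of your own. Each camera call takes 0.05 s, during which the arm holds its last target.

### The job

The spring in the bench spring tester is due to be changed, but the loose wooden soft jaw lying in front of the guard is in the way of its gate. First put that soft jaw into the shallow metal tray, flat on the tray floor beside its mate, while the gate is still shut; then lift the gate's latch bar (the black knob stands on it) out of its catch and swing the gate wide open, about square to the front of the guard or further, and let go. Leave the mate, the oil bottle and the tin as they are.

Things in the scene. Friction and masses are not known exactly. Their poses are not given: they have to be found in the camera images.
- tester: Bench spring tester in a grey steel guard with clear side panes, fixed, 262 mm wide, 210 deep, roof at 156 mm, T-handle and dial on it up to 220. Origin: on the bench, midway across, 120 mm behind the base's front edge. +x points into the guard from the front, +y to the left along the front. Front gate (plane x = -0.108 m): frame with 7 rods, 18 to 150 mm high, hinged left, catch on the right post.
- gate (a joint): Opening angle of the gate about its upright hinge, rad: 0 shut, growing as the free edge swings out to the tester's -x side; stop at 1.65. Slight friction: it stays where it is left and needs about 1 N at the free edge.
- gate_hinge (a point): Point on the gate's upright hinge axis, 122 mm above the bench, at tester x = -0.108, y = +0.101 m. Turns with the gate: its -y axis runs along the gate from the hinge to the free edge (197 mm away), +x is square to the gate, into the guard when shut. Opening turns it clockwise seen from above.
- latch (a joint): Lift angle of the latch bar on the gate, rad: 0 level in the catch, upper stop 0.45. It falls back by its weight (0.23 kg) when let go. Above about 0.17 it clears the catch's 20 mm lip; below that the gate is locked (4 mm play). With the gate out past 0.3 rad it may be let down. A ramp outside the lip guides the bar up when the gate is pushed firmly shut.
- latch_pivot (a point): Pivot of the latch bar on the gate's front, 122 mm above the bench, 75 mm along the gate from the hinge, 10 mm in front of the hinge axis. The bar turns about an axis square to the gate (this point's x). It is dark steel, 8 mm thick, 18 high, 163 long, and reaches past the gate's free edge into the catch, whose ramp stands 54 mm out from the gate.
- knob (a point): Centre of the round black knob on a thin upright stem on the latch bar, 27 mm across at its widest, 41 tall; 195 mm above the bench with the latch down, 165 mm along the gate from the hinge: 90 mm beyond the latch pivot and 73 above it, so it moves up and towards the hinge as it lifts. Free all round; the roof behind is 39 mm below its centre. Axes: the gate's, tilted with the bar.
- soft_jaw: The loose soft jaw in front of the gate: a plain dark hardwood block, 32 x 135 x 34 mm (x, y, z), about 0.12 kg. Origin: centre of its underside; its long side runs along its y axis.
- tray: Shallow open tray of dark steel sheet, fixed to the bench, 180 x 210 mm (x, y), 22 mm high, walls and floor 3 mm thick. Origin: centre of its underside. The mate lies on its +x half, the -x half is empty.
- tray_in (a point): Centre of the tray's inner floor, 3 mm above the bench; axes of the tray.
- jaw_mate: The other soft jaw, the same dark hardwood block (32 x 135 x 34 mm), loose on the tray floor, its centre about 55 mm to the +x side of the tray's centre, long side along the tray's y axis. To be left in place.
- oiler: Squeeze oil bottle with a thin red nozzle, 48 mm across, 141 mm tall, standing loose near the work. Origin: centre of its underside. To be left standing.
- seal_tin: Flat round grey tin, 62 mm across, 32 mm tall, standing loose behind the tray (farther from the robot). Origin: centre of its underside. To be left in place.

How it is judged:
By the outcome, as a careful person would: the job done as asked, in the order asked, and still so for the second after the job is handed in, with the robot touching nothing.
It also fails if it takes over 56 s, if anything falls off the work surface, if the arm or the gripper's body presses on something with over 40 N, if the wrist force passes 120 N, or if a joint passes its speed limit or range.

## Working session

There is one attempt and no reset: what is moved stays moved. The work goes in short steps, Python scripts to look and compute and a tool call to move; the robot and the scene stay as the last step left them, time stands still between calls to the robot, and variables do not carry over. Pictures are saved under pics/ and viewed, and the job is handed in when it is done.

Besides the shell and the picture viewer there is one more tool, called after "Call:" as a command line: name --argument value ..., lists and objects as JSON in quotes. drive_tool: Moves the arm, as the interface text tells. Scaled input: -1 to 1 covers 0.1 m each way for a shift and 90 degrees each way for a turn. Its arguments: {"type":"object","properties":{"rows":{"type":"array","items":{"type":"array","items":{"type":"array","items":{"type":"number"}}}},"fingers":{"type":"number"},"force":{"type":"number"}},"required":["rows"]}

```bash
ls; mkdir -p pics
python3 - <<'E'
from rig import ctrl, viewer
import cv2
s=ctrl.sense(); print({k:s[k] for k in s if k in('time_s','eef_pos','ee_rot','force','grip_width')}, ctrl.tip_reach)
for n in ["scene","top","wrist"]:
    c=viewer.calibration(n); print(n,c)
    cv2.imwrite(f"pics/{n}0.png",viewer.capture(n)[:,:,::-1])
E
```

```text
pics
{'time_s': 0.0, 'eef_pos': array([185.82296448, 490.97419065, 404.13081448]), 'ee_rot': array([-2.56547886e-04,  1.79936176e-01,  9.83678075e-01, -5.93373694e-04]), 'force': array([-0.30824729,  0.5208876 , -0.76220423]), 'grip_width': 1.000060018234552} 173.4
scene {'mtx': array([[608.75822281,   0.        , 315.69319191],
       [  0.        , 608.75822281, 231.87610418],
       [  0.        ,   0.        ,   1.        ]]), 'extrinsics': array([[ 7.16724676e-01,  5.02085757e-01, -4.83958295e-01,
        -1.48324071e+01],
       [-6.97352310e-01,  5.13695110e-01, -4.99817056e-01,
        -6.69124569e+02],
       [-2.34401522e-03,  6.95720653e-01,  7.18308624e-01,
         1.01691913e+03],
       [ 0.00000000e+00,  0.00000000e+00,  0.00000000e+00,
         1.00000000e+00]])}
top {'mtx': array([[589.32706405,   0.        , 319.30666487],
       [  0.        , 589.32706405, 239.3752033 ],
       [  0.        ,   0.        ,   1.        ]]), 'extrinsics': array([[ 2.78273241e-02,  9.85156469e-01, -1.69388227e-01,
         3.13014787e+02],
       [-9.98023912e-01,  3.69316001e-02,  5.08362948e-02,
        -4.82857029e-01],
       [ 5.63374829e-02,  1.67638863e-01,  9.84237420e-01,
         1.62438315e+03],
       [ 0.00000000e+00,  0.00000000e+00,  0.00000000e+00,
         1.00000000e+00]])}
wrist {'mtx': array([[354.49458969,   0.        , 319.420197  ],
       [  0.        , 354.49458969, 241.80042043],
       [  0.        ,   0.        ,   1.        ]]), 'extrinsics': array([[ 3.53852649e-01, -8.89746759e-01, -2.88338356e-01,
         1.11272093e+02],
       [ 9.35300177e-01,  3.36165393e-01,  1.10482614e-01,
         5.19870092e+02],
       [-1.37217090e-03, -3.08777481e-01,  9.51133316e-01,
         3.73538954e+02],
       [ 0.00000000e+00,  0.00000000e+00,  0.00000000e+00,
         1.00000000e+00]])}
```

View pics/scene0.png

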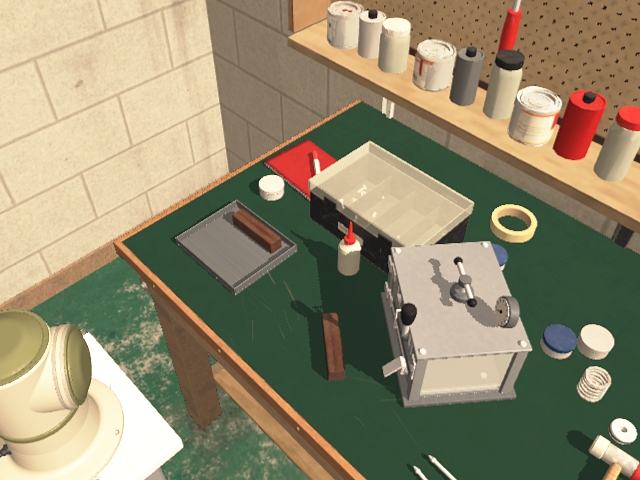

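View pics/top0.png

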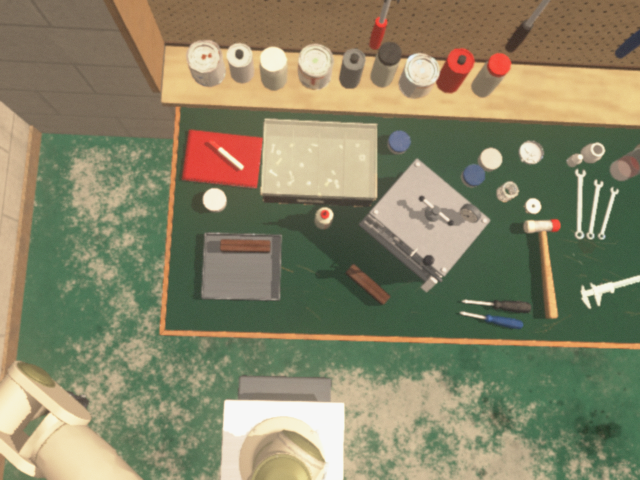

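View pics/wrist0.png

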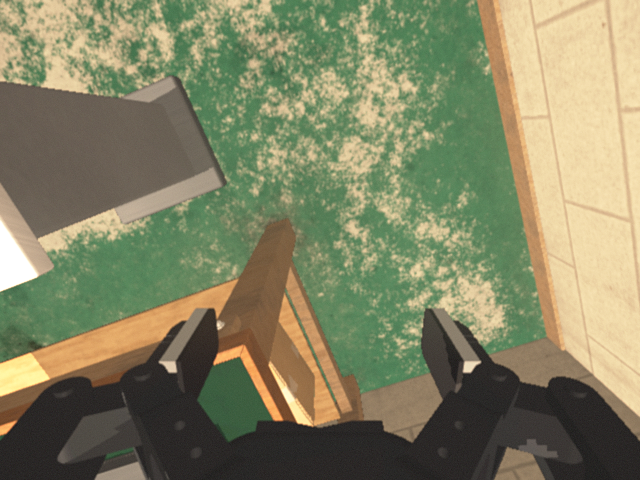

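Run:
```python
import cv2
t=cv2.imread("pics/top0.png"); s=cv2.imread("pics/scene0.png")
cv2.imwrite("pics/t_a.png",cv2.resize(t[180:320,180:320],None,fx=4,fy=4,interpolation=cv2.INTER_CUBIC))
cv2.imwrite("pics/t_b.png",cv2.resize(t[150:310,300:500],None,fx=4,fy=4,interpolation=cv2.INTER_CUBIC)[:600])
cv2.imwrite("pics/s_a.png",cv2.resize(s[220:420,300:540],None,fx=3,fy=3,interpolation=cv2.INTER_CUBIC))
```

```text
(no output)
```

View pics/t_a.png

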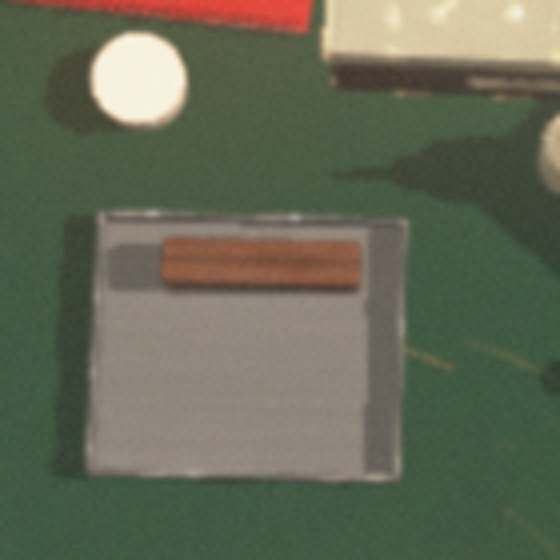

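View pics/t_b.png

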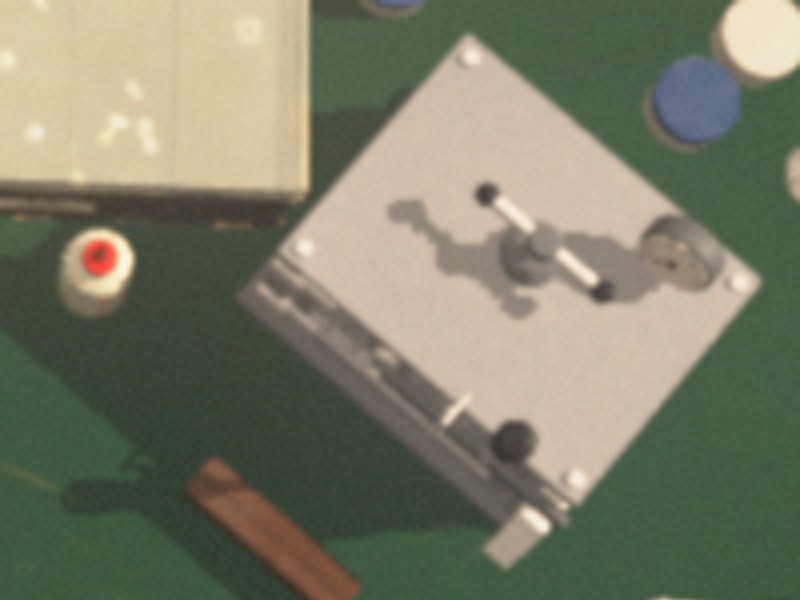

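View pics/s_a.png

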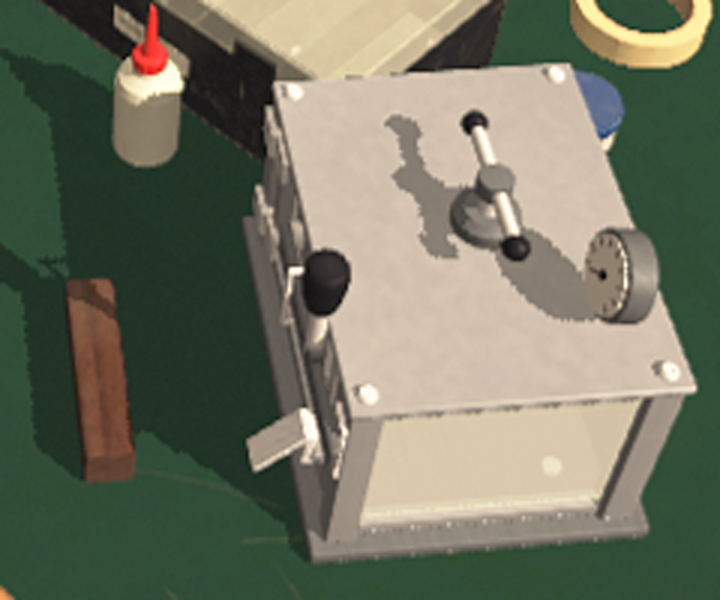

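```bash
cat > h.py <<'E'
import numpy as np, cv2, sys
from rig import ctrl, viewer
def ray(n,u,v,c=None):
    c=c or viewer.calibration(n); M=np.linalg.inv(c["mtx"])@[u,v,1]
    d=np.array([M[0],-M[1],-M[2]]); E=c["extrinsics"]; return E[:3,3],E[:3,:3]@d
def at(n,u,v,z,c=None):
    o,d=ray(n,u,v,c); return o+d*(z-o[2])/d[2]
def tri(l,cs=None):
    A=np.zeros((3,3));b=np.zeros(3)
    for i,(n,u,v) in enumerate(l):
        o,d=ray(n,u,v,cs and cs[i]); d=d/np.linalg.norm(d); P=np.eye(3)-np.outer(d,d);A+=P;b+=P@o
    x=np.linalg.solve(A,b); r=[np.linalg.norm((np.eye(3)-np.outer(d/np.linalg.norm(d),d/np.linalg.norm(d)))@(x-o)) for o,d in [ray(n,u,v,cs and cs[i]) for i,(n,u,v) in enumerate(l)]]
    return x,r
def proj(n,p,c=None):
    c=c or viewer.calibration(n);E=c["extrinsics"];q=E[:3,:3].T@(np.array(p)-E[:3,3]);q=c["mtx"]@[q[0],-q[1],-q[2]];return q[:2]/q[2]
E
python3 - <<'E'
from h import *
np.set_printoptions(precision=1,suppress=True)
f=lambda u,v:(180+(u+.5)/4-.5,180+(v+.5)/4-.5)
g=lambda u,v:(300+(u+.5)/4-.5,150+(v+.5)/4-.5)
s=lambda u,v:(300+(u+.5)/3-.5,220+(v+.5)/3-.5)
for p in [(98,213),(407,220),(401,480),(88,472)]: print("tray rim",at("top",*f(*p),22))
for p in [(163,238),(361,240),(360,290),(163,288)]: print("mate top",at("top",*f(*p),37))
print("tin",at("top",*f(139,80),32))
print("oil",at("top",*g(98,258),130), tri([("top",*g(100,257)),("scene",*s(150,30))]))
print("knob",tri([("top",*g(515,440)),("scene",*s(326,283))]))
R=[(469,35),(762,283),(570,505),(278,250)]
for p in R: print("roof",at("top",*g(*p),156))
for p in [(275,85),(572,64),(695,388),(348,420)]: print("roof s",at("scene",*s(*p),156))
for p in [(240,295),(525,535)]: print('base?',at("top",*g(*p),10))
for p in [(67,283),(110,280),(134,460),(86,463)]: print("jaw s",at("scene",*s(*p),34))
t=cv2.imread("pics/top0.png")
cv2.imwrite("pics/t_c.png",cv2.resize(t[255:315,335:400],None,fx=8,fy=8,interpolation=cv2.INTER_CUBIC))
E
```

```text
tray rim [595.  232.8  22. ]
tray rim [598.1  21.8  22. ]
tray rim [419.5  18.9  22. ]
tray rim [418.2 228.8  22. ]
mate top [576.8 186.   37. ]
mate top [580.5  52.3  37. ]
mate top [546.1  51.5  37. ]
mate top [542.6 184.1  37. ]
tin [687.  209.1  32. ]
oil [637.2 -88.3 130. ] (array([640.4, -90.8, 123.1]), [np.float64(1.2686590632857686), np.float64(1.2686590632856687)])
knob (array([ 516. , -343.6,  199. ]), [np.float64(2.1827235033298478), np.float64(2.182723503329992)])
roof [ 790.3 -326.   156. ]
roof [ 632.2 -517.5  156. ]
roof [ 483.6 -390.6  156. ]
roof [ 641.4 -202.2  156. ]
roof s [ 639.  -202.4  156. ]
roof s [ 790.2 -324.4  156. ]
roof s [ 632.4 -513.7  156. ]
roof s [ 479.2 -392.9  156. ]
base? [ 640.6 -195.9   10. ]
base? [ 478.5 -397.6   10. ]
jaw s [ 497.9 -156.9   34. ]
jaw s [ 520. -175.   34.]
jaw s [ 433.5 -280.4   34. ]
jaw s [ 411.  -261.3   34. ]
```

View pics/t_c.png

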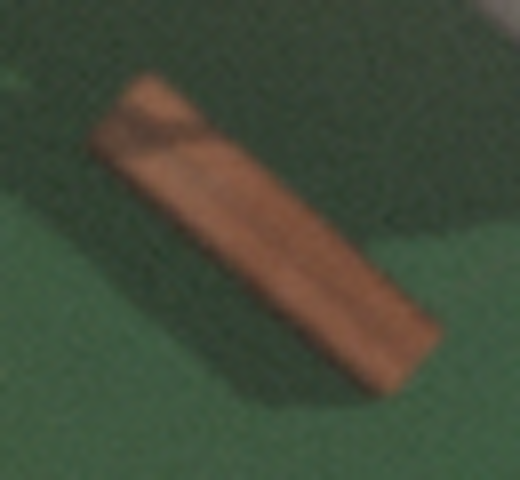

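Run:
```python
from h import *
np.set_printoptions(precision=1,suppress=True)
f=lambda u,v:(335+(u+.5)/8-.5,255+(v+.5)/8-.5)
P=[at("top",*f(*p),34) for p in [(150,75),(442,330),(388,395),(95,138)]]
print(P,np.mean(P,0))
print(np.degrees(ctrl.sense()['joints']))
```

```text
[array([ 522.2, -177.5,   34. ]), array([ 438.5, -278.6,   34. ]), array([ 415.9, -260.4,   34. ]), array([ 499.9, -159.1,   34. ])] [ 469.1 -218.9   34. ]
[ 56.5  18.   85.8  -0.   76.3 -12.8]
```

Call:
drive_tool --rows '[[[0.17, -0.45, -0.05, 0, 0, -0.075], [0.35, -0.89, -0.1, 0, 0, -0.15], [0.35, -0.89, -0.1, 0, 0, -0.15]]]'

```text
time_s: 0.52
eef_pos: [221.5, 400.3, 394.0]
ee_rot: [-0.0, 0.296, 0.955, -0.001]
force: [0.2, 0.7, -0.4]
grip_width: 1.001
```

Call:
drive_tool --rows '[[[0.17, -0.45, -0.05, 0, 0, -0.08], [0.35, -0.9, -0.1, 0, 0, -0.17], [0.35, -0.9, -0.1, 0, 0, -0.17]]]'

```text
time_s: 0.9
eef_pos: [257.2, 309.2, 384.0]
ee_rot: [-0.001, 0.422, 0.907, -0.001]
force: [-0.4, 0.3, -0.6]
grip_width: 0.998
```

Call:
drive_tool --rows '[[[0.17, -0.45, -0.05, 0, 0, -0.08], [0.35, -0.9, -0.1, 0, 0, -0.17], [0.35, -0.9, -0.1, 0, 0, -0.17]]]'

```text
time_s: 1.27
eef_pos: [293.1, 218.3, 374.0]
ee_rot: [-0.001, 0.54, 0.841, -0.001]
force: [-0.5, 0.4, -0.2]
grip_width: 1.0
```

Call:
drive_tool --rows '[[[0.17, -0.45, -0.05, 0, 0, -0.08], [0.35, -0.9, -0.1, 0, 0, -0.17], [0.35, -0.9, -0.1, 0, 0, -0.17]]]'

```text
time_s: 1.65
eef_pos: [329.1, 127.6, 364.1]
ee_rot: [-0.001, 0.648, 0.761, -0.001]
force: [-1.2, 0.8, -0.4]
grip_width: 0.997
```

Call:
drive_tool --rows '[[[0.17, -0.45, -0.05, 0, 0, -0.08], [0.35, -0.9, -0.1, 0, 0, -0.17], [0.35, -0.9, -0.1, 0, 0, -0.17]]]'

```text
time_s: 2.02
eef_pos: [365.2, 37.4, 354.1]
ee_rot: [-0.001, 0.744, 0.668, -0.0]
force: [0.1, -0.6, 0.2]
grip_width: 1.0
```

Call:
drive_tool --rows '[[[0.17, -0.45, -0.05, 0, 0, -0.08], [0.35, -0.9, -0.1, 0, 0, -0.17], [0.35, -0.9, -0.1, 0, 0, -0.17]]]'

```text
time_s: 2.4
eef_pos: [401.3, -52.5, 343.9]
ee_rot: [-0.001, 0.826, 0.564, -0.0]
force: [-0.4, 0.2, -0.6]
grip_width: 1.002
```

Call:
drive_tool --rows '[[[0.17, -0.45, -0.05, 0, 0, -0.08], [0.35, -0.9, -0.1, 0, 0, -0.17], [0.35, -0.9, -0.1, 0, 0, -0.17]]]'

```text
time_s: 2.78
eef_pos: [437.4, -142.1, 333.6]
ee_rot: [-0.002, 0.893, 0.45, -0.0]
force: [1.1, -0.4, 0.8]
grip_width: 1.003
```

Call:
drive_tool --rows '[[[0.15, -0.38, -0.25, 0, 0, -0.02], [0.3, -0.765, -0.5, 0, 0, -0.037], [0.3, -0.765, -0.5, 0, 0, -0.037], [0.3, -0.765, -0.5, 0, 0, -0.037]]]'

```text
time_s: 3.28
eef_pos: [467.8, -216.3, 284.1]
ee_rot: [-0.002, 0.905, 0.425, 0.0]
force: [0.6, 0.6, -0.2]
grip_width: 1.002
```

Run:
```python
from h import *
s=ctrl.sense();print(s['eef_pos'],s['ee_rot'],s['joints'])
c=viewer.calibration("wrist");im=viewer.capture("wrist")
np.savez("w1.npz",m=c["mtx"],e=c["extrinsics"])
cv2.imwrite("pics/wrist1.png",im[:,:,::-1])
p=s['eef_pos']; print(proj("wrist",[p[0],p[1],34],c))
```

```text
[ 467.81292896 -216.25068542  284.09077878] [-1.80457056e-03  9.05004517e-01  4.25398114e-01  1.11886241e-04] [-0.66092152  0.42217395  1.68195356  0.00212764  1.04058172  0.02999094]
[321.87257573 254.40518767]
```

View pics/wrist1.png

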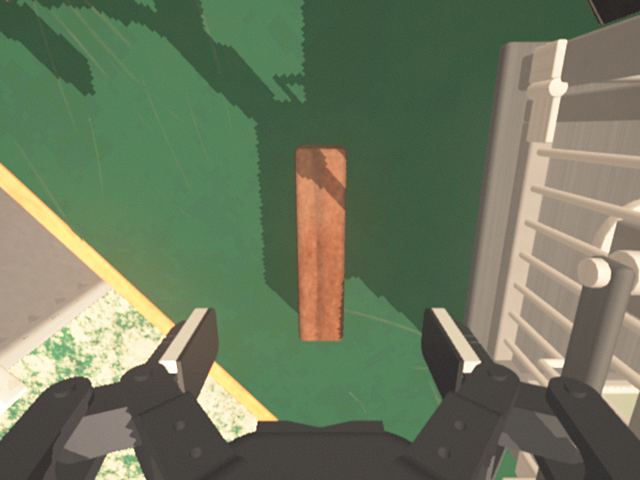

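Run:
```python
from h import *
d=np.load("w1.npz");c={"mtx":d["m"],"extrinsics":d["e"]}
P=[at("wrist",*p,34,c) for p in [(297,150),(346,150),(343,339),(300,339)]]
print(np.round(P,1),np.mean(P,0))
a=(P[0]+P[1]-P[2]-P[3]);print(np.degrees(np.arctan2(a[1],a[0])))
```

```text
[[ 498.7 -155.3   34. ]
 [ 521.4 -174.1   34. ]
 [ 438.6 -275.4   34. ]
 [ 414.9 -255.9   34. ]] [ 468.39141595 -215.15905685   34.        ]
50.460773608875606
```

Call:
drive_tool --rows '[[[0, 0, -0.3, 0, 0, 0], [0, 0, -0.6, 0, 0, 0], [0, 0, -0.9, 0, 0, 0], [0, 0, -0.9, 0, 0, 0]]]' --fingers 1 --force 40

```text
time_s: 3.82
eef_pos: [467.5, -215.0, 193.9]
ee_rot: [-0.003, 0.905, 0.426, -0.0]
force: [0.4, -0.7, 0.7]
grip_width: 1.0
```

Call:
drive_tool --rows '[[[0, 0, -0.14, 0, 0, 0], [0, 0, -0.14, 0, 0, 0]]]'

```text
time_s: 4.08
eef_pos: [467.6, -214.5, 180.0]
ee_rot: [-0.003, 0.904, 0.426, -0.0]
force: [-0.0, 1.1, -0.0]
grip_width: 0.998
```

Call:
drive_tool --rows '[[[0, -0.01, 0, 0, 0, 0], [0, -0.01, 0, 0, 0, 0], [0, -0.01, 0, 0, 0, 0], [0, -0.01, 0, 0, 0, 0], [0, -0.01, 0, 0, 0, 0], [0, -0.01, 0, 0, 0, 0], [0, -0.01, 0, 0, 0, 0], [0, -0.01, 0, 0, 0, 0]]]' --fingers -1 --force 40

```text
time_s: 5.08
eef_pos: [467.7, -215.7, 180.5]
ee_rot: [-0.002, 0.905, 0.426, -0.0]
force: [-0.9, -0.1, 6.4]
grip_width: 0.367
```

Call:
drive_tool --rows '[[[0, 0, 0.2, 0, 0, 0], [0, 0, 0.5, 0, 0, 0], [0, 0, 0.8, 0, 0, 0], [0, 0, 0.8, 0, 0, 0]]]'

```text
time_s: 5.58
eef_pos: [467.9, -215.8, 261.8]
ee_rot: [-0.001, 0.904, 0.426, 0.001]
force: [0.2, -0.4, -1.6]
grip_width: 0.366
```

Run:
```python
from h import *
s=ctrl.sense();print(s['eef_pos'],s['grip_width'],s['force'])
cv2.imwrite("pics/wrist2.png",viewer.capture("wrist")[:,:,::-1])
```

```text
[ 467.89247193 -215.78984609  261.78097394] 0.36611982290815953 [ 0.20473686 -0.35068539 -1.55501155]
```

View pics/wrist2.png

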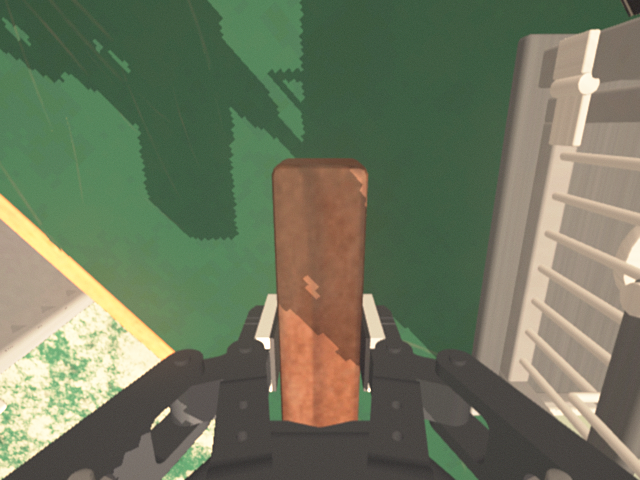

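Call:
drive_tool --rows '[[[0, 0.3, 0, 0, 0, 0.05], [0, 0.65, 0, 0, 0, 0.09], [0, 0.85, 0, 0, 0, 0.115]]]'

```text
time_s: 6.0
eef_pos: [467.2, -129.2, 258.9]
ee_rot: [-0.003, 0.862, 0.507, -0.001]
force: [0.5, -0.9, -1.1]
grip_width: 0.364
```

Call:
drive_tool --rows '[[[0, 0.42, 0, 0, 0, 0.05], [0, 0.84, 0, 0, 0, 0.115], [0, 0.84, 0, 0, 0, 0.115]]]'

```text
time_s: 6.38
eef_pos: [467.0, -43.2, 258.1]
ee_rot: [-0.004, 0.811, 0.585, -0.002]
force: [-0.8, 0.4, -1.5]
grip_width: 0.365
```

Call:
drive_tool --rows '[[[0, 0.42, 0, 0, 0, 0.05], [0, 0.84, 0, 0, 0, 0.115], [0, 0.84, 0, 0, 0, 0.115]]]'

```text
time_s: 6.75
eef_pos: [466.9, 41.9, 257.6]
ee_rot: [-0.004, 0.754, 0.656, -0.002]
force: [-0.0, -0.5, -2.4]
grip_width: 0.367
```

Call:
drive_tool --rows '[[[0, 0.42, 0, 0, 0, 0.05], [0, 0.75, 0, 0, 0, 0.1], [0, 0.84, 0, 0, 0, 0.11], [0, 0.84, 0, 0, 0, 0.11]]]'

```text
time_s: 7.25
eef_pos: [467.2, 125.1, 257.3]
ee_rot: [-0.004, 0.696, 0.718, -0.003]
force: [-0.0, -0.1, -2.0]
grip_width: 0.368
```

Run:
```python
from h import *
s=ctrl.sense();print(s['eef_pos'],s['ee_rot'],s['grip_width'],s['force'])
c=viewer.calibration("wrist")
np.savez("w3.npz",m=c["mtx"],e=c["extrinsics"])
cv2.imwrite("pics/wrist3.png",viewer.capture("wrist")[:,:,::-1])
```

```text
[467.17435551 125.13621869 257.31806326] [-0.00394044  0.69561625  0.71839656 -0.00298102] 0.36797312697757856 [-0.04955842 -0.09549156 -2.00001526]
```

View pics/wrist3.png

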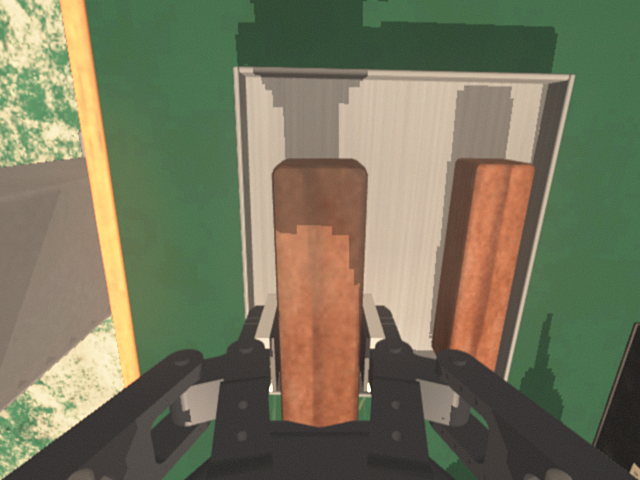

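Call:
drive_tool --rows '[[[0, -0.02, -0.25, 0, 0, 0], [0, -0.02, -0.5, 0, 0, 0], [0, -0.02, -0.65, 0, 0, 0], [0, -0.02, -0.7, 0, 0, 0], [0, -0.02, -0.72, 0, 0, 0], [0, -0.02, -0.73, 0, 0, 0]]]'

```text
time_s: 8.05
eef_pos: [467.4, 122.8, 184.9]
ee_rot: [-0.004, 0.696, 0.718, -0.003]
force: [-0.6, -0.7, -2.0]
grip_width: 0.364
```

Call:
drive_tool --rows '[[[0, 0, -0.01, 0, 0, 0], [0, 0, -0.015, 0, 0, 0], [0, 0, -0.02, 0, 0, 0]]]'

```text
time_s: 8.43
eef_pos: [467.5, 122.8, 183.5]
ee_rot: [-0.003, 0.696, 0.718, -0.002]
force: [-4.0, -0.8, 10.5]
grip_width: 0.371
```

Call:
drive_tool --rows '[[[0, 0, 0, 0, 0, 0], [0, 0, 0, 0, 0, 0], [0, 0, 0, 0, 0, 0], [0, 0, 0, 0, 0, 0]]]' --fingers 0.18

```text
time_s: 8.93
eef_pos: [467.5, 122.8, 183.5]
ee_rot: [-0.003, 0.696, 0.718, -0.002]
force: [0.0, -0.3, 0.5]
grip_width: 0.592
```

Call:
drive_tool --rows '[[[0, 0, 0.2, 0, 0, 0], [0, 0, 0.5, 0, 0, 0], [0, 0, 0.9, 0, 0, 0], [0, 0, 0.9, 0, 0, 0]]]'

```text
time_s: 9.43
eef_pos: [468.0, 122.9, 275.8]
ee_rot: [-0.002, 0.696, 0.718, -0.001]
force: [0.4, -0.3, 0.1]
grip_width: 0.592
```

Run:
```python
from h import *
s=ctrl.sense();print(s['eef_pos'],s['ee_rot'],s['grip_width'],s['force'])
cv2.imwrite("pics/wrist4.png",viewer.capture("wrist")[:,:,::-1])
```

```text
[467.9519153  122.90109172 275.77004243] [-1.50258594e-03  6.95761979e-01  7.18270611e-01 -5.83279708e-04] 0.5920790109570223 [ 0.43022779 -0.29025088  0.11530371]
```

View pics/wrist4.png

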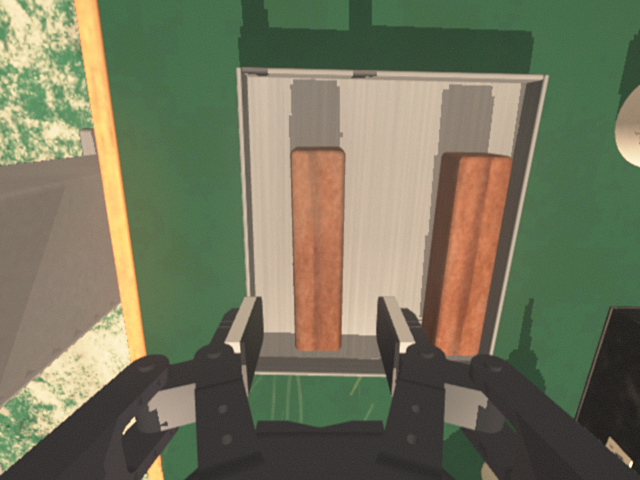

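Call:
drive_tool --rows '[[[0.04, -0.2, 0.2, 0, 0, -0.03], [0.06, -0.6, 0.35, 0, 0, -0.07], [0.08, -0.93, 0.4, 0, 0, -0.092]]]' --fingers 1

```text
time_s: 9.85
eef_pos: [475.5, 28.7, 313.6]
ee_rot: [-0.003, 0.746, 0.666, -0.002]
force: [-0.5, 0.3, -0.0]
grip_width: 1.001
```

Call:
drive_tool --rows '[[[0.04, -0.45, 0.2, 0, 0, -0.05], [0.08, -0.93, 0.4, 0, 0, -0.092], [0.08, -0.93, 0.4, 0, 0, -0.092]]]'

```text
time_s: 10.22
eef_pos: [483.7, -66.7, 353.5]
ee_rot: [-0.003, 0.794, 0.608, -0.002]
force: [0.0, 0.5, -0.5]
grip_width: 1.001
```

Call:
drive_tool --rows '[[[0.04, -0.45, 0.2, 0, 0, -0.05], [0.08, -0.93, 0.4, 0, 0, -0.092], [0.08, -0.93, 0.4, 0, 0, -0.092]]]'

```text
time_s: 10.6
eef_pos: [491.9, -161.4, 392.9]
ee_rot: [-0.003, 0.836, 0.548, -0.001]
force: [-0.2, 0.1, -0.2]
grip_width: 1.0
```

Call:
drive_tool --rows '[[[0.04, -0.45, 0.2, 0, 0, -0.05], [0.08, -0.93, 0.33, 0, 0, -0.092], [0.08, -0.93, 0.33, 0, 0, -0.092]]]'

```text
time_s: 10.98
eef_pos: [500.2, -255.4, 424.4]
ee_rot: [-0.004, 0.874, 0.486, -0.001]
force: [0.1, 0.1, -0.1]
grip_width: 1.001
```

Call:
drive_tool --rows '[[[0.04, -0.45, 0, 0, 0, -0.05], [0.08, -0.75, 0, 0, 0, -0.092], [0.08, -0.75, 0, 0, 0, -0.092]]]'

```text
time_s: 11.35
eef_pos: [508.7, -330.2, 422.2]
ee_rot: [-0.006, 0.907, 0.422, -0.002]
force: [-0.8, -0.1, 0.3]
grip_width: 0.999
```

Run:
```python
from h import *
s=ctrl.sense();print(s['eef_pos'],s['ee_rot'],s['grip_width'],s['force'])
c=viewer.calibration("wrist")
np.savez("w5.npz",m=c["mtx"],e=c["extrinsics"])
cv2.imwrite("pics/wrist5.png",viewer.capture("wrist")[:,:,::-1])
print(proj("wrist",[516,-343.6,197],c))
```

```text
[ 508.68403254 -330.22060764  422.19125608] [-0.00581151  0.90667418  0.42178815 -0.00170897] 0.9991221182896202 [-0.83887961 -0.06488286  0.28554163]
[349.1928998  277.57702508]
```

View pics/wrist5.png

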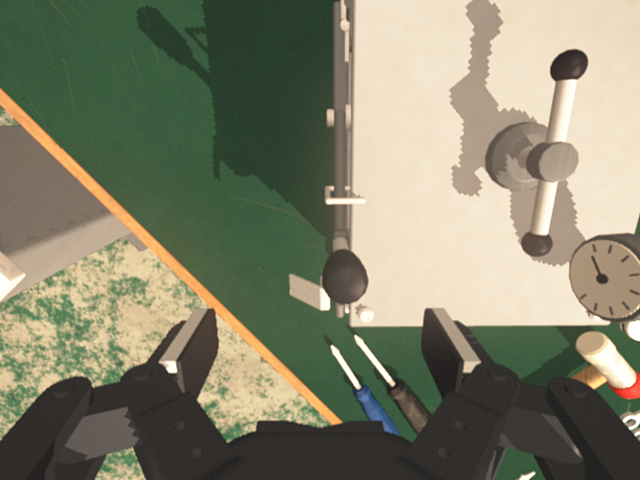

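Run:
```python
from h import *
d=np.load("w5.npz");c={"mtx":d["m"],"extrinsics":d["e"]}
print(at("wrist",345,276,197,c))
# roof edge line
a=at("wrist",355,10,156,c);b=at("wrist",351,325,156,c);print(a,b,np.degrees(np.arctan2((a-b)[1],(a-b)[0])))
# gate frame hinge-ish / top bar z150
a=at("wrist",340,10,150,c);b=at("wrist",337,240,150,c);print(a,b,np.degrees(np.arctan2((a-b)[1],(a-b)[0])))
```

```text
[ 514.72104178 -341.20745254  197.        ]
[ 614.02258027 -230.68439134  156.        ] [ 483.65449046 -390.71907534  156.        ] 50.8329141804808
[ 608.66242469 -223.99649473  150.        ] [ 517.09778464 -333.36936136  150.        ] 50.064645943889545
```

Call:
drive_tool --rows '[[[0.063, -0.12, 0, -0.006, -0.0055, 0], [0.063, -0.12, -0.05, -0.006, -0.0055, 0], [0.063, -0.12, -0.3, -0.006, -0.0055, 0], [0.063, -0.12, -0.5, -0.006, -0.0055, 0], [0.063, -0.12, -0.5, -0.006, -0.0055, 0]]]'

```text
time_s: 12.02
eef_pos: [515.0, -340.7, 371.2]
ee_rot: [-0.001, 0.906, 0.423, -0.0]
force: [-0.3, -0.4, -0.2]
grip_width: 1.003
```

Run:
```python
from h import *
s=ctrl.sense();print(s['eef_pos'],s['ee_rot'],s['grip_width'],s['force'])
cv2.imwrite("pics/wrist6.png",viewer.capture("wrist")[:,:,::-1])
```

```text
[ 515.03705525 -340.68839355  371.19478633] [-1.14957432e-03  9.06210134e-01  4.22826016e-01 -1.77564168e-04] 1.0033413893236953 [-0.32500456 -0.3625219  -0.2203962 ]
```

View pics/wrist6.png

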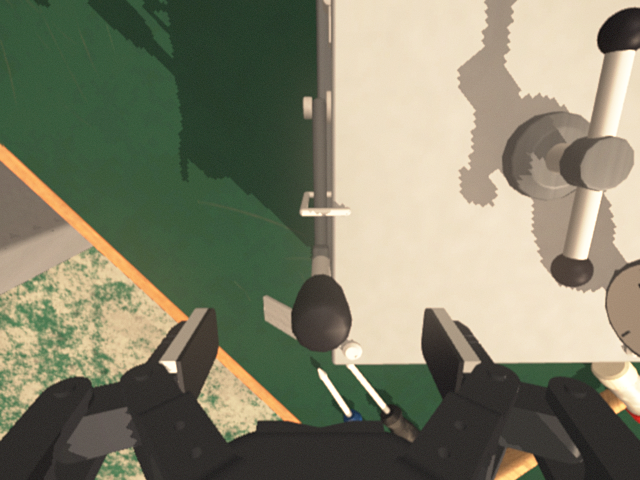

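Call:
drive_tool --rows '[[[0, -0.01, -0.12, 0, 0, 0], [0, -0.01, -0.22, 0, 0, 0], [0, -0.01, -0.22, 0, 0, 0]]]'

```text
time_s: 12.45
eef_pos: [515.0, -341.8, 349.7]
ee_rot: [-0.001, 0.906, 0.423, -0.0]
force: [-0.2, -0.0, 0.3]
grip_width: 1.004
```

Call:
drive_tool --rows '[[[0, 0, 0, 0, 0, 0], [0, 0, 0, 0, 0, 0], [0, 0, 0, 0, 0, 0], [0, 0, 0, 0, 0, 0], [0, 0, 0, 0, 0, 0], [0, 0, 0, 0, 0, 0], [0, 0, 0, 0, 0, 0], [0, 0, 0, 0, 0, 0]]]' --fingers -1 --force 40

```text
time_s: 13.45
eef_pos: [514.9, -341.7, 350.0]
ee_rot: [-0.001, 0.906, 0.423, -0.0]
force: [-3.3, 3.8, 5.0]
grip_width: 0.292
```

Run:
```python
from h import *
s=ctrl.sense();print(s['eef_pos'],s['ee_rot'],s['grip_width'],s['force'])
cv2.imwrite("pics/wrist7.png",viewer.capture("wrist")[:,:,::-1])
```

```text
[ 514.9430716  -341.70095301  349.95260927] [-9.87935609e-04  9.06214179e-01  4.22817733e-01 -2.25765046e-04] 0.2916025723035112 [-3.31467927  3.81445104  5.00007402]
```

View pics/wrist7.png

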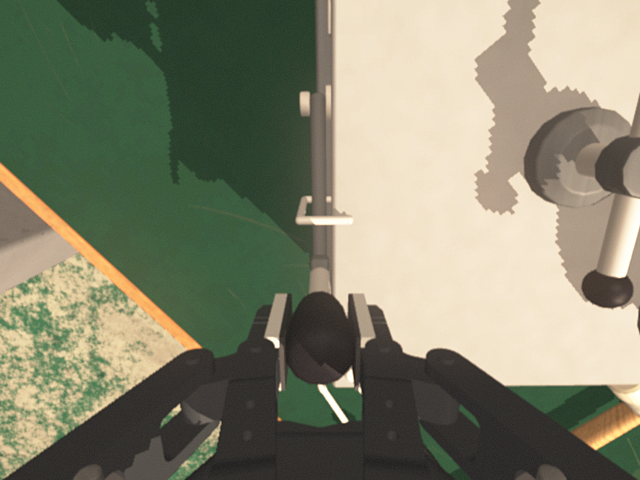

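Call:
drive_tool --rows '[[[0.02, 0.023, 0.035, 0, 0, 0], [0.039, 0.047, 0.07, 0, 0, 0], [0.06, 0.072, 0.103, 0, 0, 0], [0.082, 0.098, 0.134, 0, 0, 0], [0.104, 0.125, 0.165, 0, 0, 0], [0.127, 0.153, 0.193, 0, 0, 0], [0.151, 0.181, 0.22, 0, 0, 0], [0.176, 0.211, 0.246, 0, 0, 0], [0.176, 0.211, 0.246, 0, 0, 0]]]'

```text
time_s: 14.62
eef_pos: [533.0, -319.9, 373.7]
ee_rot: [-0.002, 0.906, 0.423, -0.0]
force: [3.7, 2.7, -14.5]
grip_width: 0.291
```

Run:
```python
from h import *
s=ctrl.sense();print(s['eef_pos'],s['ee_rot'],s['grip_width'],s['force'])
cv2.imwrite("pics/wrist8.png",viewer.capture("wrist")[:,:,::-1])
t=viewer.capture("scene")[:,:,::-1]
cv2.imwrite("pics/s8.png",cv2.resize(t[220:420,300:540],None,fx=3,fy=3,interpolation=cv2.INTER_CUBIC))
```

```text
[ 532.95374855 -319.92780769  373.66683098] [-2.01587157e-03  9.06073703e-01  4.23115059e-01 -1.65558716e-04] 0.29080950910669 [  3.67329124   2.71583483 -14.46513138]
```

View pics/wrist8.png

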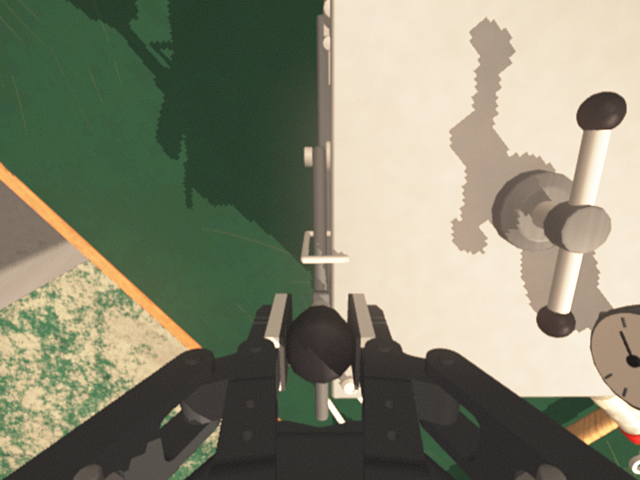

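View pics/s8.png

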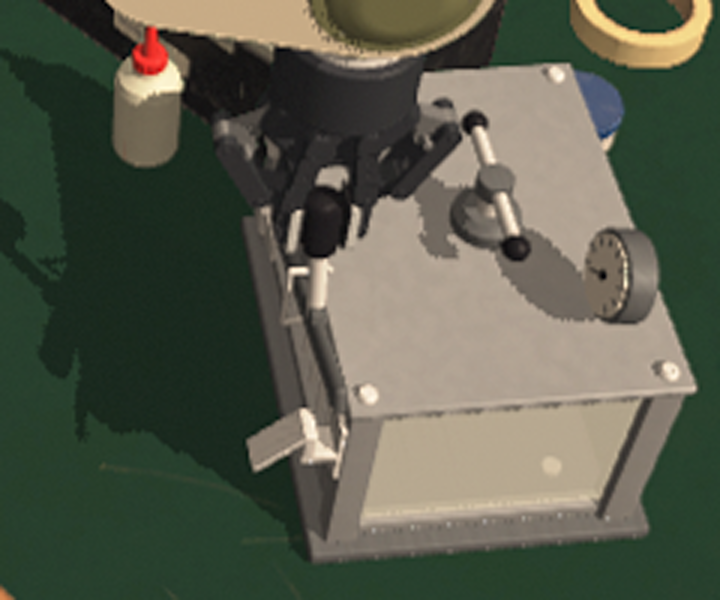

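```bash
cat > arc.py <<'E'
from h import *
def arc(total,step,hinge=(628.1,-221.5)):
    s=ctrl.sense();p=s['eef_pos'];o=p[:2]-hinge;q=s['ee_rot']
    print(p,"r",np.hypot(*o),"ang",np.degrees(np.arctan2(o[1],o[0])),"tooly",2*np.degrees(np.arctan2(q[2],q[1]))-90)
    for f in np.arange(step,total+.1,step):
        a=-np.radians(f);R=np.array([[np.cos(a),-np.sin(a)],[np.sin(a),np.cos(a)]])
        d=R@o-o;print([round(d[0]/100,3),round(d[1]/100,3),0,0,0,round(-f/90,3)])
E
python3 -c "
from arc import *
arc(40,5)"
```

```text
[ 532.83982219 -320.09513305  373.55004478] r 137.0966875546879 ang -134.01441950367217 tooly -39.94982919844618
[np.float64(-0.082), np.float64(0.087), 0, 0, 0, np.float64(-0.056)]
[np.float64(-0.157), np.float64(0.18), 0, 0, 0, np.float64(-0.111)]
[np.float64(-0.223), np.float64(0.28), 0, 0, 0, np.float64(-0.167)]
[np.float64(-0.28), np.float64(0.385), 0, 0, 0, np.float64(-0.222)]
[np.float64(-0.327), np.float64(0.495), 0, 0, 0, np.float64(-0.278)]
[np.float64(-0.365), np.float64(0.608), 0, 0, 0, np.float64(-0.333)]
[np.float64(-0.393), np.float64(0.725), 0, 0, 0, np.float64(-0.389)]
[np.float64(-0.411), np.float64(0.843), 0, 0, 0, np.float64(-0.444)]
```

Call:
drive_tool --rows '[[[-0.042, 0.043, 0, 0, 0, -0.028], [-0.082, 0.087, 0, 0, 0, -0.056], [-0.157, 0.18, 0, 0, 0, -0.111], [-0.223, 0.28, 0, 0, 0, -0.167], [-0.28, 0.385, 0, 0, 0, -0.222], [-0.327, 0.495, 0, 0, 0, -0.278], [-0.365, 0.608, 0, 0, 0, -0.333], [-0.393, 0.725, 0, 0, 0, -0.389]]]'

```text
time_s: 15.72
eef_pos: [493.4, -247.5, 374.2]
ee_rot: [-0.001, 0.992, 0.129, 0.001]
force: [1.6, -0.1, -7.6]
grip_width: 0.293
```

Run:
```python
from arc import *
s=ctrl.sense();print(s['grip_width'],s['force'],s['wrist_torque'],s['joints'])
arc(40,5)
t=viewer.capture("scene")[:,:,::-1]
cv2.imwrite("pics/s9.png",cv2.resize(t[220:420,300:540],None,fx=3,fy=3,interpolation=cv2.INTER_CUBIC))
```

```text
0.29282824922409273 [ 1.62200331 -0.10852767 -7.62217408] [ 0.0420677  -0.09083266  0.07856512] [-0.67764541  0.39639903  1.46177073  0.00287374  1.28410091  0.63284567]
[ 493.39304911 -247.49616202  374.20101035] r 137.19243076250888 ang -169.07716092588004 tooly -75.13222300988679
[np.float64(-0.018), np.float64(0.118), 0, 0, 0, np.float64(-0.056)]
[np.float64(-0.025), np.float64(0.238), 0, 0, 0, np.float64(-0.111)]
[np.float64(-0.021), np.float64(0.358), 0, 0, 0, np.float64(-0.167)]
[np.float64(-0.008), np.float64(0.476), 0, 0, 0, np.float64(-0.222)]
[np.float64(0.016), np.float64(0.594), 0, 0, 0, np.float64(-0.278)]
[np.float64(0.05), np.float64(0.708), 0, 0, 0, np.float64(-0.333)]
[np.float64(0.095), np.float64(0.82), 0, 0, 0, np.float64(-0.389)]
[np.float64(0.148), np.float64(0.927), 0, 0, 0, np.float64(-0.444)]
```

View pics/s9.png

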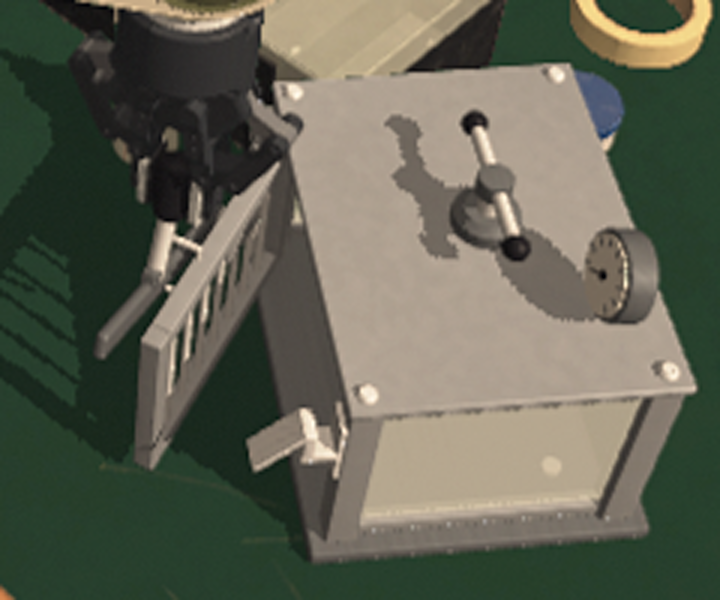

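Call:
drive_tool --rows '[[[-0.018, 0.118, 0, 0, 0, -0.056], [-0.025, 0.238, 0, 0, 0, -0.111], [-0.021, 0.358, 0, 0, 0, -0.167], [-0.008, 0.476, 0, 0, 0, -0.222], [0.016, 0.594, 0, 0, 0, -0.278], [0.05, 0.708, 0, 0, 0, -0.333], [0.095, 0.82, 0, 0, 0, -0.389], [0.148, 0.927, 0, 0, 0, -0.444]]]'

```text
time_s: 16.77
eef_pos: [508.3, -153.9, 374.8]
ee_rot: [-0.001, 0.976, -0.219, 0.002]
force: [0.6, -1.2, -6.8]
grip_width: 0.29
```

Run:
```python
from arc import *
s=ctrl.sense();print(s['grip_width'],s['force'],s['wrist_torque'],s['joints'])
arc(18,3)
```

```text
0.28985060722131334 [ 0.59694972 -1.24017262 -6.7549278 ] [-0.14136489  0.06073897 -0.01344507] [-0.51508403  0.35017688  1.52632209  0.00241166  1.26205674  1.49748701]
[ 508.30564084 -153.87191513  374.83994156] r 137.56542571035087 ang 150.55375993332927 tooly -115.35361314208976
[np.float64(0.037), np.float64(0.062), 0, 0, 0, np.float64(-0.033)]
[np.float64(0.077), np.float64(0.122), 0, 0, 0, np.float64(-0.067)]
[np.float64(0.121), np.float64(0.179), 0, 0, 0, np.float64(-0.1)]
[np.float64(0.167), np.float64(0.234), 0, 0, 0, np.float64(-0.133)]
[np.float64(0.216), np.float64(0.287), 0, 0, 0, np.float64(-0.167)]
[np.float64(0.268), np.float64(0.337), 0, 0, 0, np.float64(-0.2)]
```

Call:
drive_tool --rows '[[[0.037, 0.062, 0, 0, 0, -0.033], [0.077, 0.122, 0, 0, 0, -0.067], [0.121, 0.179, 0, 0, 0, -0.1], [0.167, 0.234, 0, 0, 0, -0.133], [0.216, 0.287, 0, 0, 0, -0.167], [0.25, 0.32, 0, 0, 0, -0.19], [0.25, 0.32, 0, 0, 0, -0.19]]]'

```text
time_s: 17.65
eef_pos: [533.5, -122.1, 375.3]
ee_rot: [-0.0, 0.932, -0.361, 0.002]
force: [-0.1, 0.5, -4.6]
grip_width: 0.287
```

Run:
```python
from arc import *
s=ctrl.sense();print(s['grip_width'],s['force'],s['wrist_torque'],s['joints'])
arc(1,3)
t=viewer.capture("scene")[:,:,::-1]
cv2.imwrite("pics/s10.png",cv2.resize(t[200:400,280:520],None,fx=3,fy=3,interpolation=cv2.INTER_CUBIC))
```

```text
0.28709025297080215 [-0.05841436  0.50111427 -4.59832811] [ 0.1153086   0.13472234 -0.05688287] [-4.39274803e-01  3.84470556e-01  1.47610438e+00  6.64331439e-04
  1.27622410e+00  1.87102326e+00]
[ 533.50282352 -122.13300828  375.30434623] r 137.19484262142163 ang 133.59131087967447 tooly -132.38129225551813
```

View pics/s10.png

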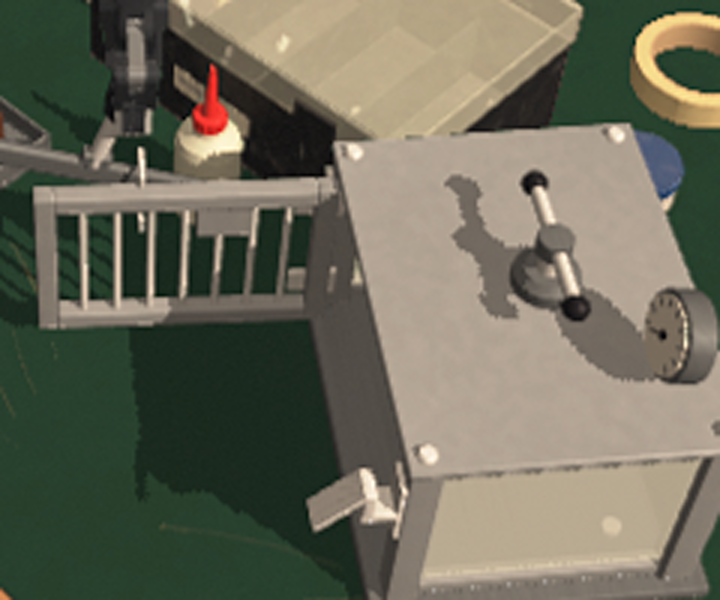

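Call:
drive_tool --rows '[[[-0.028, 0.026, -0.026, 0, 0, 0], [-0.056, 0.051, -0.053, 0, 0, 0], [-0.082, 0.075, -0.082, 0, 0, 0], [-0.109, 0.099, -0.112, 0, 0, 0], [-0.134, 0.122, -0.144, 0, 0, 0], [-0.158, 0.144, -0.176, 0, 0, 0], [-0.185, 0.168, -0.22, 0, 0, 0], [-0.185, 0.168, -0.22, 0, 0, 0]]]'

```text
time_s: 18.7
eef_pos: [514.1, -104.0, 354.5]
ee_rot: [-0.001, 0.933, -0.361, 0.001]
force: [-10.4, 9.9, 15.6]
grip_width: 0.29
```

Call:
drive_tool --rows '[[[0, 0, 0, 0, 0, 0], [0, 0, 0, 0, 0, 0], [0, 0, 0, 0, 0, 0], [0, 0, 0, 0, 0, 0], [0, 0, 0, 0, 0, 0]]]' --fingers 0.4

```text
time_s: 19.32
eef_pos: [514.2, -104.1, 354.4]
ee_rot: [-0.001, 0.933, -0.361, 0.001]
force: [-0.6, 0.3, -0.3]
grip_width: 0.698
```

Run:
```python
from arc import *
s=ctrl.sense();print(s['grip_width'],s['force'],s['ee_rot'])
arc(1,3)
t=viewer.capture("wrist")[:,:,::-1]
cv2.imwrite("pics/w11.png",t)
```

```text
0.6981509460399913 [-0.61115167  0.29195637 -0.28496781] [-0.00103573  0.93261317 -0.36087313  0.00147851]
[ 514.19183536 -104.09208206  354.42157287] r 163.5838903052207 ang 134.13319561238544 tooly -132.30772787489985
```

View pics/w11.png

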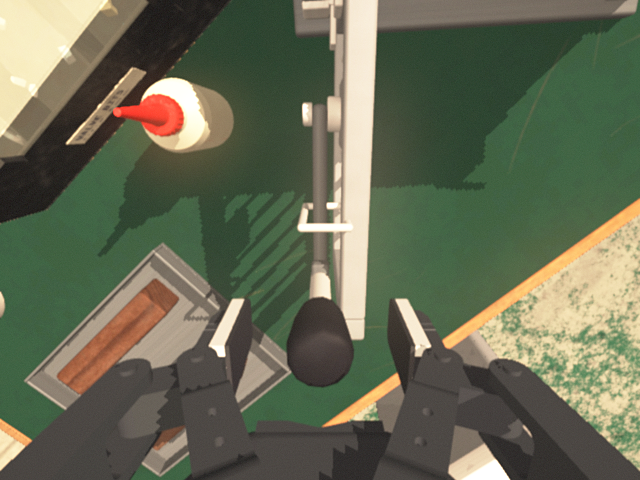

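Knob is free, near (320,340) between the open fingers. I'll open fully, retreat straight up and look.

Call:
drive_tool --rows '[[[0, 0, 0.2, 0, 0, 0], [0, 0, 0.5, 0, 0, 0], [0, 0, 0.9, 0, 0, 0], [0, 0, 0.9, 0, 0, 0]]]'

```text
time_s: 19.88
eef_pos: [514.2, -104.1, 447.2]
ee_rot: [-0.001, 0.933, -0.361, 0.004]
force: [-0.2, -0.6, -1.3]
grip_width: 0.701
```

Call:
drive_tool --rows '[[[-0.3, -0.1, 0.2, 0, 0, 0], [-0.6, -0.3, 0.2, 0, 0, 0], [-0.9, -0.5, 0.2, 0, 0, 0], [-0.9, -0.5, 0.2, 0, 0, 0]]]'

```text
time_s: 20.38
eef_pos: [423.1, -154.8, 466.7]
ee_rot: [-0.001, 0.932, -0.362, 0.004]
force: [0.3, -0.8, -0.8]
grip_width: 0.697
```

Call:
drive_tool --rows '[[[-0.4, -0.3, 0, 0, 0, 0], [-0.9, -0.7, 0, 0, 0, 0], [-0.9, -0.7, 0, 0, 0, 0], [-0.9, -0.7, 0, 0, 0, 0]]]'

```text
time_s: 20.88
eef_pos: [333.6, -224.7, 466.4]
ee_rot: [-0.001, 0.932, -0.362, 0.004]
force: [-0.2, 0.6, 0.2]
grip_width: 0.701
```

Run:
```python
from arc import *
s=ctrl.sense();print(s['time_s'],s['grip_width'],s['force'],s['eef_pos'])
cv2.imwrite("pics/s12.png",viewer.capture("scene")[:,:,::-1])
cv2.imwrite("pics/t12.png",viewer.capture("top")[:,:,::-1])
```

```text
20.875 0.7008732747571885 [-0.23004823  0.61272779  0.165094  ] [ 333.57553213 -224.7059985   466.39114616]
```

View pics/s12.png

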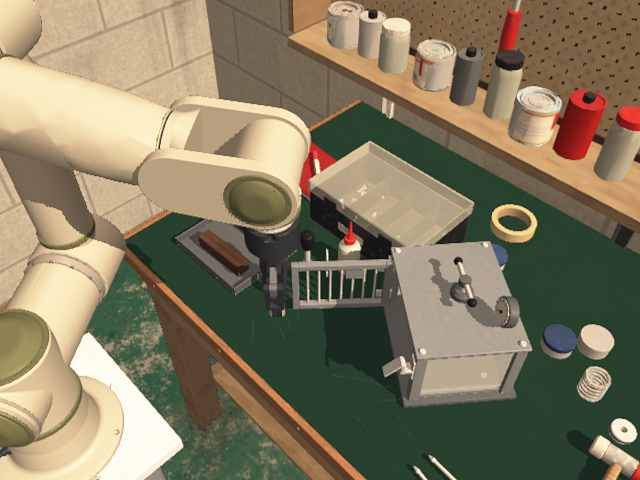

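View pics/t12.png

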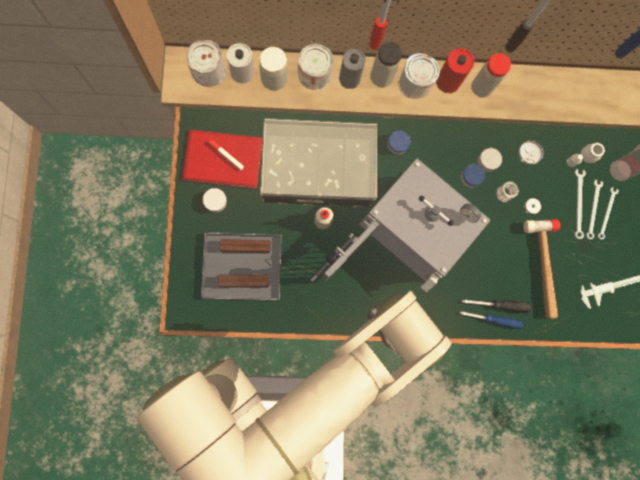

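```bash
python3 -c "
from rig import ctrl
print(ctrl.finish_job())"
```

```text
the job is handed in; nothing more can be done
None
```

I did the job in the order asked and handed it in at about 21 s of the 56 s allowed.

- **Soft jaw:** I put it in the empty half of the tray while the gate was still shut. The wrist and top pictures show it flat and parallel to its mate, which is where it was.
- **Gate:** I lifted the latch bar by its knob about 0.3 rad and swung the gate out. I then eased the bar down, let go, and pulled the arm back up and away.
- **Opening angle:** The gripper had turned about 92° with the gate. In the last top picture the gate is about square to the front, at roughly 90°; I did not measure that angle finely.
- **Oil bottle and tin:** Both look unmoved in the last top picture, with the bottle still standing.
- **Forces:** The highest force I read was about 21 N at the wrist, at the end of lowering the latch. The last reading was about zero, and the gripper was clear of everything.

No check failed or disagreed.

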